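Counter-hold the hidden bolt head on a bench water filter

TASK

The nut driver is already creeping on the front nut of the bench water filter, but the bolt only spins round with the nut. Lift the folded splash cover off the gap behind the bracket and hang it astride the aluminium rail near its middle, sitting flat and let go; then reach down through the gap, grip the bolt head behind the bracket so that it cannot turn, and keep it gripped until the nut has run up tight, which takes up to eight seconds. Finish while still holding the bolt head, and leave the beaker, the bottle and the wrench where they are.

Things in the scene. Friction and masses are not known exactly. Their poses are not given: they have to be found in the camera images.
- rig: fixed bench water filter. Origin on the bench below the bolt axis, in the plane of the bracket's rear face; x along the bracket, y to its front, z up. Bracket: upright plate, y 0 to 5 mm, x -105 to 135 mm. The bolt axis lies along y at x 0, z 185 mm. Front side: two blue filters, carrier, nut and right-angle nut driver, y 5 to 120 mm, x -150 to 220 mm, none above z 210 mm
- gap (a point): middle of the gap's mouth, straight above the bolt axis, 23 mm behind the bracket's rear face, at z 217 mm, the height of the top edges of bracket and backing panel; axes as the rig's. The gap between bracket and the parallel backing panel (3 mm thick, 260 mm long) is 46 mm wide, open at top and both ends; spacer tubes cross it only below z 135 mm
- bolt: steel hexagon bolt head in the gap. Origin: its centre, 11 mm behind the bracket's rear face; y along the bolt axis to the rig's front. 24 mm across flats, 27.7 across corners, 10 mm thick; 6 mm of washers (34 mm wide) between it and the bracket, 30 mm free behind it. Turns about y with the nut at about 0.37 rad/s until held, so its flats stand at any angle
- bolt_axis (a point): fixed point at the centre of the bolt head, axes as the rig's (it does not turn). Jaws that point down and close level along its x take the head across two flats, which swing into line with the jaws as these close. The driver turns it with at most 0.15 N m: a grip of 20 N or more holds it
- thread (a joint): how far the nut has been run up on the bolt (rad): about 0 to 0.6 at the start, unchanged while the bolt spins with the nut; grows at about 0.27 rad/s while the bolt is held; 1.8 is tight, where the driver stalls but keeps pulling (4.5 to 7 s of unbroken holding). There is no reading while the fingers hold the bolt, so hold for 8 s
- cover: the loose folded stainless splash cover, an upside-down channel lying over the gap on the top edges of bracket and panel, 0.17 to 0.33 kg. Origin: the centre of the underside of its flat top; x along its 150 mm length, z up. 60.5 mm wide outside, 57.5 mm inside, top 2.5 mm thick, the two side flanges hang 18 mm below the origin along the whole length
- cover_handle (a point): the centre of the bar of the cover's bow handle, 30 mm above the cover's origin: the bar is 70 mm long along the cover's x, 10 mm wide and 8 mm high, with 23 mm free under it between two end posts 54 mm apart
- rail: the fixed low rail: a level 40 x 40 mm aluminium section, 260 mm long along its x, on two posts of the same section with foot plates. Origin: on the bench below the middle of the bar; the bar's top is at z = 150 mm, its underside at 110 mm
- rail_top (a point): the middle of the bar's top face; x along the bar, z up. The cover is hung when it sits flat on this face with one flange on either side of the bar
- beaker: glass beaker standing on the bench, 68 mm across, 90 mm high; origin at the centre of its underside; to be left alone
- bottle: amber bottle with a white cap standing on the bench, 64 mm across, 170 mm high; origin at the centre of its underside; to be left alone
- wrench: steel wrench lying on the bench, 180 mm long along its x; origin under its middle; to be left alone
Things that resemble listed ones, but are neither listed nor needed, are in the scene too. There is more than one size of the cover; the job needs the largest.

How it is judged:
By the outcome, as a careful person would: the job done as asked, in the order asked, and still so for the second after the job is handed in, while the arm keeps its last pose, push and grip.
It also fails if it takes over 67 s, if anything falls off the work surface, if the arm or the gripper's body presses on something with over 40 N, if the wrist force passes 120 N, or if a joint passes its speed limit or range.

ROBOT

A 6-joint arm with a two-finger parallel gripper is mounted at the origin on the work surface. World frame = base frame: x ahead of the robot, y to its left, z up, the work surface at z = 0. Lengths are in m, angles in rad, forces in N, time in s.
With the tool pointing down it reaches from about 0.35 to 0.875 m from the base axis. Payload 4.2 kg.
Tool frame: the origin (TCP) lies midway between the tips of the shut fingers; the grasp point (between the pads) lies 19 mm behind it; z points along the fingers, y is the direction in which the jaws open and shut (so a half turn about z gives the same grasp; the last joint's range is limited). The gripper opens to 87 mm and grips with 3 to 60 N. Pads are 19 mm wide; open, the fingers measure 117 mm over their backs; the gripper's body (75 mm by 190 mm) begins 51 mm behind the grasp point.
Start: joints at [1.6, 0.385, 0.008, 0, -1.194, -0.259], TCP at [0.142, 0.609, 0.223] pointing down, gripper open.
Joint ranges: [-3.14, 3.14], [-1.21, 2.06], [-1.07, 1.41], [-3.16, 2.05], [-2.99, -0.16], [-3.1, 3.1]. Speed limits (rad/s): [2.79, 2.79, 3.14, 3.14, 3.14, 3.14].

INTERFACE

Orientations are given as a unit quaternion [w, x, y, z].
In Python, from rig import env gives the robot as it stands.
- The arm moves only by the shell command python3 -m crank 'ROWS' [FORCE]. ROWS is JSON, one flat list of numbers, 7 for each row, row after row: the shift along the tool's x, y, z in mm, then the turn, a rotation vector about the tool's x, y, z in degrees, then the closure, from 0 (fully open) to 1 (shut). A call has 1 to 12 rows; each row shifts and turns the commanded pose from where the row before left it, along the tool's axes as they then stand; what a row does not reach is not made up. A row lasts 1/10 s, in which the tool goes at most 50 mm and 8.59 degrees, less where a joint would pass 70% of its speed; a pose out of reach is approached as far as the arm can. A call with a gripper value outside its range is refused whole. The fingers move at their own pace and stop on an object; FORCE is the grip in N (left out, the last holds). Time passes only in rows, so rows that do not move let the fingers close. It gives the time, the measured TCP pose, the force and the opening at its end, in the units of the state.
- env.get_obs(): the state, without advancing time (a new reading comes with each control period).
- env.read_camera(name): name is "scene" or "top" or "wrist"; returns a dict with "frame" (420x560x3 uint8, red, green, blue), "camera_matrix" (3x3 intrinsics, pixels), "extrinsics" (4x4, takes a point from camera to world coordinates). Camera axes: x right, y up, looking along -z (the intrinsics and any distortion apply to the point x, -y, -z); pixel columns grow to the right and rows downward; lengths in m; the calibration is good to about 2 mm. A picture is of the moment at which its call begins. There is no depth.
- env.finish_job(): hands the job in, once; it reports no verdict.
Trained networks look in a picture, given as the dict that the camera call returned (one of the last four; its "shot" number tells which), for a name from the list of things; names that differ only in an ending like _2 or _b are one class to them, and where a whole thing is asked for, a point or a joint stands for the part that bears it (a point fixed in the world has none). Each returns a list of dicts, best first, with "p" (0 to 1); they miss things now and then, are a little off and sometimes report something else, mostly with a low value. They report only what shows in the picture. A call takes as long as a camera call. They do not tell look-alikes from the thing itself.
- env.spot_in(picture, label): "extent" ([left, top, width, height] in pixels, round what is visible of it).
- env.outline_of(picture, label): "region" (420x560 bool, what is visible of it) and "extent" ([left, top, width, height] in pixels, round what is visible of it).
- env.spot_point(picture, label): "at" ([column, row] in pixels: a listed point, or the origin of a listed thing).
The state is a dict: "t": time; "joint_pos": joint angles; "qd": joint speeds; "joint_efforts": joint torques, N m; "ee_pos": TCP position; "ee_rot": TCP orientation; "force": force on the tool from outside, world axes, zero at the start; "wrist_torque": the same for the moment, N m; "opening": opening from 0.0 (shut) to 1.0 (fully open).
Only numpy, scipy, OpenCV 4.12 (cv2) and the standard library are available. Lean on these libraries where they do the work, as an engineer would, in place of code of your own. Each camera call takes 0.05 s, during which the arm holds its last target. There are 200 camera calls.

## Working session

There is one attempt and no reset: what is moved stays moved. The work goes in short steps, Python scripts to look and compute and a shell command to move; the robot and the scene stay as the last step left them, time stands still between calls to the robot, and variables do not carry over. Pictures are saved under pics/ and viewed, about 8 in all and at most 12, crops included, and the job is handed in when it is done.

```bash
mkdir -p pics; ls; cat > h.py <<'E'
import numpy as np, cv2
from rig import env
from scipy.spatial.transform import Rotation as R
def shot(n,save=None):
    p=env.read_camera(n)
    if save: cv2.imwrite('pics/'+save,p['frame'][:,:,::-1])
    return p
def ray(p,uv):
    K=np.array(p['camera_matrix']);E=np.array(p['extrinsics'])
    d=np.linalg.inv(K)@[uv[0],uv[1],1]; d=E[:3,:3]@[d[0],-d[1],-d[2]]
    return E[:3,3],d/np.linalg.norm(d)
def atz(p,uv,z):
    o,d=ray(p,uv); return o+d*(z-o[2])/d[2]
def tri(rs):
    A=sum(np.eye(3)-np.outer(d,d) for o,d in rs); b=sum((np.eye(3)-np.outer(d,d))@o for o,d in rs)
    x=np.linalg.solve(A,b); return x,[np.linalg.norm(np.cross(x-o,d))*1000 for o,d in rs]
def proj(p,X):
    K=np.array(p['camera_matrix']);E=np.array(p['extrinsics'])
    c=E[:3,:3].T@(np.asarray(X)-E[:3,3]); q=K@[c[0],-c[1],-c[2]]; return q[:2]/q[2]
def tool():
    s=env.get_obs(); q=s['ee_rot']; return np.array(s['ee_pos']),R.from_quat([q[1],q[2],q[3],q[0]])
E
python3 - <<'E'
from h import *
np.set_printoptions(precision=4,suppress=True)
P={n:shot(n,n+'0.png') for n in('scene','top')}
for n,p in P.items():
    print(n,[k for k in p],np.array(p['camera_matrix']).tolist(),np.array(p['extrinsics'])[:3,3])
    if 'distortion' in p: print(p['distortion'])
    for l in ['gap','bolt_axis','cover','cover_handle','rail','rail_top','rig','beaker','bottle','wrench']:
        try: print(l,[(np.round(d['at'],1).tolist(),round(d['p'],2)) for d in env.spot_point(p,l)][:4])
        except Exception as e: print(l,e)
pos,r=tool();print(pos,r.as_matrix())
cv2.imwrite('pics/both.png',np.hstack([cv2.resize(P[n]['frame'],(400,300)) for n in P])[:,:,::-1])
E
```

```text
pics
scene ['frame', 'camera_matrix', 'extrinsics', 'shot'] [[406.2055774601258, 0.0, 284.63116815811384], [0.0, 406.2055774601258, 208.26916201020313], [0.0, 0.0, 1.0]] [1.4361 0.0887 0.8734]
gap [([242.1, 181.2], 0.56)]
bolt_axis [([248.4, 193.3], 0.63)]
cover [([242.8, 183.3], 0.85), ([327.0, 234.3], 0.68), ([404.9, 217.8], 0.68)]
cover_handle [([242.5, 176.4], 0.86), ([328.7, 227.0], 0.67)]
rail [([398.1, 257.2], 0.63)]
rail_top [([404.2, 218.6], 0.97)]
rig [([254.8, 240.9], 0.83)]
beaker [([363.1, 316.4], 0.66)]
bottle [([198.0, 216.4], 0.79), ([245.6, 183.9], 0.33)]
wrench [([172.2, 246.2], 0.51)]
top ['frame', 'camera_matrix', 'extrinsics', 'shot'] [[533.4358926990118, 0.0, 274.0076955870666], [0.0, 533.4358926990118, 214.24052473463894], [0.0, 0.0, 1.0]] [ 0.3922 -0.0512  1.4149]
gap [([327.1, 224.4], 0.61)]
bolt_axis [([318.6, 222.2], 0.88), ([186.5, 145.8], 0.61)]
cover [([322.5, 221.9], 0.94), ([308.9, 319.9], 0.87), ([224.2, 248.7], 0.74), ([132.2, 223.2], 0.47)]
cover_handle [([311.2, 321.2], 0.98), ([221.3, 251.8], 0.94), ([326.2, 221.2], 0.86)]
rail [([148.6, 227.2], 0.74), ([306.1, 231.4], 0.52)]
rail_top [([133.1, 220.1], 0.84)]
rig [([306.6, 233.2], 0.59)]
beaker [([184.7, 147.1], 0.78)]
bottle [([392.2, 265.1], 0.7)]
wrench [([403.4, 203.5], 0.73), ([307.7, 236.2], 0.66)]
[0.1423 0.6085 0.2225] [[ 0.9737 -0.2278  0.    ]
 [-0.2278 -0.9737 -0.0001]
 [ 0.      0.0001 -1.    ]]
```

View pics/scene0.png

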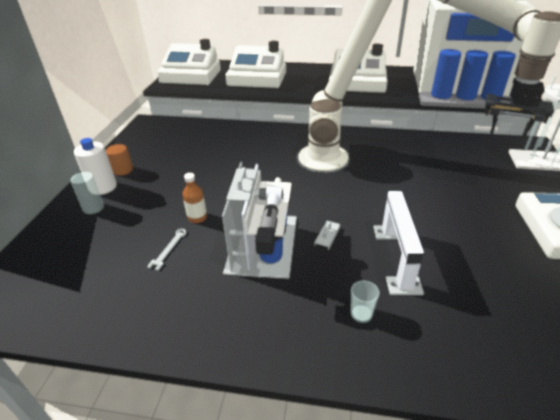

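View pics/top0.png

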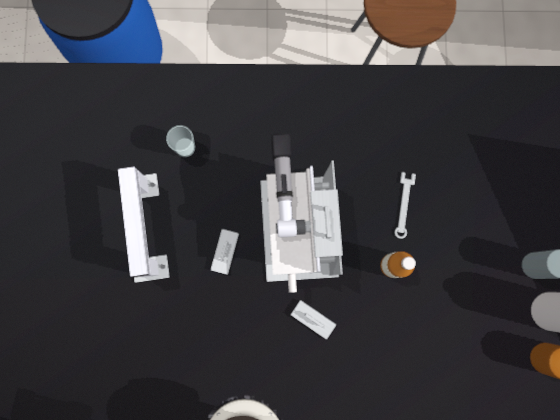

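```bash
python3 - <<'E'
from h import *
np.set_printoptions(precision=4,suppress=True)
s=shot('scene');t=shot('top')
for n,a,b in [('handle',(242.5,176.4),(326.2,221.2)),('cover',(242.8,183.3),(322.5,221.9)),('railtop',(404.2,218.6),(133.1,220.1)),('gap',(242.1,181.2),(327.1,224.4)),('bolt',(248.4,193.3),(318.6,222.2))]:
    print(n,*tri([ray(s,a),ray(t,b)]))
print(atz(t,(326.2,221.2),.247),atz(t,(133.1,220.1),.15),atz(s,(242.5,176.4),.247),atz(s,(404.2,218.6),.15))
for l,z in (('cover',.2195),('rail',.15),('rig',.217),('cover_handle',.247)):
    for d in env.outline_of(t,l)[:3]:
        m=d['region'].astype(np.uint8); print(l,d['p'],d['extent'],m.sum())
        c=max(cv2.findContours(m,0,1)[0],key=cv2.contourArea)
        b=cv2.boxPoints(cv2.minAreaRect(c)); w=np.array([atz(t,q,z)[:2] for q in b])
        print(b.tolist(),w.tolist(),np.linalg.norm(w-np.roll(w,-1,0),axis=1))
cv2.imwrite('pics/topz.png',cv2.resize(t['frame'][150:300,90:360],(800,444),interpolation=2)[:,:,::-1])
E
```

```text
handle [ 0.5299 -0.1892  0.241 ] [np.float64(0.27487345086905157), np.float64(0.2748734508690226)]
cover [ 0.5316 -0.1865  0.2188] [np.float64(3.47106815932505), np.float64(3.471068159325049)]
railtop [0.5431 0.2611 0.1502] [np.float64(0.8625768144275661), np.float64(0.862576814427727)]
gap [ 0.525  -0.1934  0.221 ] [np.float64(0.19782857207941837), np.float64(0.19782857207938895)]
bolt [ 0.5337 -0.1768  0.1867] [np.float64(0.8059462013186038), np.float64(0.8059462013185702)]
[ 0.5291 -0.1882  0.247 ] [0.5431 0.2602 0.15  ] [ 0.5385 -0.1868  0.247 ] [0.5427 0.262  0.15  ]
cover 0.77 [309.7, 190.0, 32.9, 66.6] 1790
[[309.7823181152344, 191.1705780029297], [337.4646911621094, 189.04115295410156], [342.5293884277344, 254.88233947753906], [314.8470153808594, 257.01177978515625]] [[0.6011707142769169, -0.15501271716346346], [0.6061608865776404, -0.21825694300511933], [0.4562850333162519, -0.22701119443366582], [0.4515937548780756, -0.16475304506204688]] [0.0634 0.1501 0.0624 0.1499]
cover 0.64 [291.2, 301.0, 46.1, 36.5] 702
[[291.1675720214844, 314.3569641113281], [301.0467224121094, 300.
[... 2086 characters left out ...]
8.7077178955078, 234.25213623046875], [227.6475372314453, 274.06878662109375]] [[0.4235017802716899, 0.06424361980382368], [0.5104734905912586, 0.04114225681193768], [0.5002898191536937, 0.004642707269052311], [0.4134668635692755, 0.028095276399904036]] [0.09   0.0379 0.0899 0.0375]
cover_handle 0.74 [291.4, 303.0, 47.4, 35.8] 756
[[290.6153259277344, 315.076904296875], [300.6153259277344, 300.076904296875], [337.3076477050781, 324.5384521484375], [327.3076477050781, 339.5384521484375]] [[0.3253255709128865, -0.10829608300920866], [0.3572164189652761, -0.13015837039078004], [0.30493743982200433, -0.20886504900169126], [0.27339686477847674, -0.18679552325190835]] [0.0387 0.0945 0.0385 0.0941]
```

View pics/topz.png

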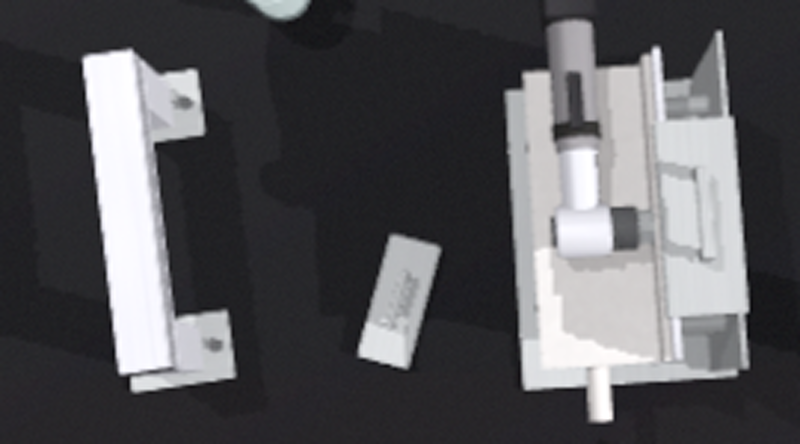

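The pictures show the large cover over the gap at about (325,222) in the top view, two small look-alike covers at (313,320) and (225,250), and the rail at (133,221). Estimated handle position is (0.529, -0.190, 0.247) with yaw about 3.5°. The rail top is at (0.541, 0.260, 0.150) with yaw about 7°. I'm moving above the handle.

```bash
python3 -m crank '[0,0,-50,0,0,-8.4,0, 0,0,-50,0,0,-8.3,0, 40,28,0,0,0,0,0, 40,28,0,0,0,0,0, 40,28,0,0,0,0,0, 40,28,0,0,0,0,0, 40,28,0,0,0,0,0, 40,28,0,0,0,0,0, 40,28,0,0,0,0,0, 40,28,0,0,0,0,0]'
python3 -m crank '[0,49,0,0,0,0,0, 0,49,0,0,0,0,0, 0,49,0,0,0,0,0, 0,49,0,0,0,0,0, 0,49,0,0,0,0,0, 0,49,0,0,0,0,0, 0,49,0,0,0,0,0, 0,49,0,0,0,0,0, 0,49,0,0,0,0,0, 0,49,0,0,0,0,0, 0,49,0,0,0,0,0, 0,0,0,0,0,0,0]'
python3 - <<'E'
from h import *
np.set_printoptions(precision=4,suppress=True)
w=shot('wrist','w1.png');t=shot('top')
pos,r=tool();print(pos,r.as_matrix(),env.get_obs()['t'],env.get_obs()['joint_pos'])
print(np.array(w['extrinsics']))
for l,z in (('cover_handle',.247),('cover',.2195),('gap',.217),('bolt_axis',.185)):
    for d in env.spot_point(w,l)[:2]: print(l,d['p'],d['at'],atz(w,d['at'],z))
E
```

```text
t: 2.4
ee_pos: [0.477, 0.4034, 0.3228]
ee_rot: [-0.0, 1.0, 0.031, 0.0]
force: [-0.1, 0.7, -0.5]
opening: 0.999
t: 3.6
ee_pos: [0.5083, -0.138, 0.3223]
ee_rot: [0.0, 1.0, 0.027, -0.0]
force: [0.7, 0.6, -0.3]
opening: 1.0
[ 0.5085 -0.1344  0.3223] [[ 0.9983  0.0588 -0.0004]
 [ 0.0588 -0.9983  0.0002]
 [-0.0004 -0.0002 -1.    ]] 3.7 [ 0.0502  0.1583 -0.0558 -0.0002 -1.3571  1.5795]
[[ 0.0546  0.959   0.2781  0.5848]
 [-0.9985  0.0519  0.017  -0.1335]
 [ 0.0018 -0.2786  0.9604  0.4842]
 [ 0.      0.      0.      1.    ]]
cover_handle 0.95 [348.7, 198.6] [ 0.527  -0.1897  0.247 ]
cover_handle 0.94 [126.9, 185.2] [ 0.5283 -0.0351  0.247 ]
cover 0.83 [135.3, 184.3] [ 0.5228 -0.0302  0.2195]
cover 0.81 [343.8, 189.3] [ 0.5276 -0.1916  0.2195]
gap 0.51 [296.3, 156.0] [ 0.551 -0.153  0.217]
```

View pics/w1.png

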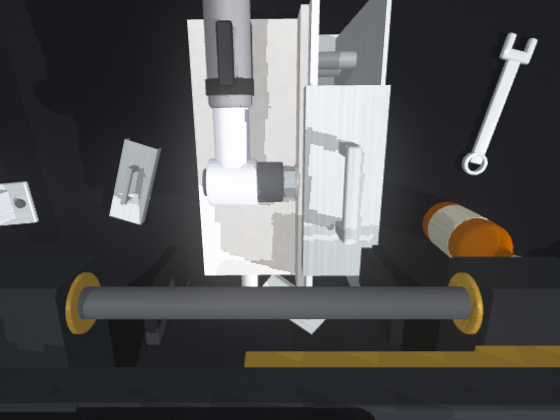

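The wrist view puts the handle bar at (350,194), which is (0.528, -0.190), in agreement with the top view. I'm going down to grip it.

```bash
python3 -m crank '[8,28,10,0,0,0,0, 8,28.5,10,0,0,0,0.3, 0,0,20,0,0,0,0.5, 0,0,20,0,0,0,0.5, 0,0,15,0,0,0,0.5, 0,0,12,0,0,0,0.5, 0,0,6,0,0,0,0.5, 0,0,0,0,0,0,0.5, 0,0,0,0,0,0,0.5]' 40
python3 - <<'E'
from h import *
np.set_printoptions(precision=4,suppress=True)
w=shot('wrist','w2.png')
pos,r=tool();print(pos,r.as_matrix()[:2,:2].tolist(),env.get_obs()['force'],env.get_obs()['opening'])
for l,z in (('cover_handle',.247),('cover',.2195)):
    for d in env.spot_point(w,l)[:2]: print(l,d['p'],d['at'],atz(w,d['at'],z))
E
```

```text
t: 4.8
ee_pos: [0.5288, -0.1885, 0.2303]
ee_rot: [0.0, 1.0, 0.031, 0.001]
force: [-0.5, 0.6, -0.0]
opening: 0.509
[ 0.5288 -0.1886  0.2305] [[0.998062491977029, 0.062192182134218704], [0.06219308901251221, -0.9980640394965793]] [ 0.8092  0.6362 -0.2202] 0.5078716135248721
cover_handle 0.93 [48.4, 218.4] [ 0.553  -0.0884  0.247 ]
cover_handle 0.79 [277.7, 282.0] [ 0.5286 -0.1902  0.247 ]
cover 0.76 [278.6, 253.2] [ 0.5312 -0.1909  0.2195]
cover 0.73 [58.2, 211.9] [ 0.5471 -0.0759  0.2195]
```

View pics/w2.png

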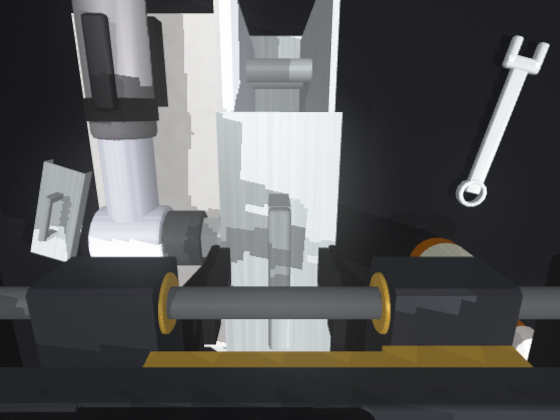

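The bar at column 280 sits midway between the fingers at about 220 and 330. I'm closing now, then lifting.

```bash
python3 -m crank '[0,1.5,2,0,0,0,0.6, 0,0,0,0,0,0,1, 0,0,0,0,0,0,1, 0,0,0,0,0,0,1, 0,0,0,0,0,0,1, 0,0,0,0,0,0,1, 0,0,0,0,0,0,1]' 45
python3 -m crank '[0,0,-5,0,0,0,1, 0,0,-8,0,0,0,1, 0,0,-12,0,0,0,1, 0,0,-20,0,0,0,1, 0,0,-25,0,0,0,1, 0,0,0,0,0,0,1, 0,0,0,0,0,0,1]' 45
python3 - <<'E'
from h import *
np.set_printoptions(precision=4,suppress=True)
w=shot('wrist','w3.png');s=shot('scene')
pos,r=tool();o=env.get_obs();print(pos,r.as_matrix()[:2,:2].tolist(),o['force'],o['wrist_torque'],o['opening'])
for l,z in (('cover_handle',pos[2]+.019),('cover',pos[2]-.011),('gap',.217),('bolt_axis',.185)):
    for p in(w,s):
        for d in env.spot_point(p,l)[:2]: print(l,d['p'],d['at'],atz(p,d['at'],z))
E
```

```text
t: 5.65
ee_pos: [0.5283, -0.1903, 0.2276]
ee_rot: [0.0, 1.0, 0.031, 0.0]
force: [0.4, -0.1, -0.2]
opening: 0.105
t: 6.35
ee_pos: [0.5284, -0.19, 0.2982]
ee_rot: [-0.0, 1.0, 0.031, 0.001]
force: [0.3, 0.2, -2.3]
opening: 0.108
[ 0.5276 -0.1899  0.2965] [[0.9981086867028389, 0.06144087764028712], [0.061442651703429205, -0.998110270564314]] [-0.5167  0.5345 -1.3708] [-0.0331  0.0248 -0.017 ] 0.10523808856981207
cover_handle 0.96 [81.3, 202.6] [ 0.5609 -0.1052  0.3155]
cover_handle 0.62 [274.1, 285.8] [ 0.5265 -0.1902  0.3155]
cover_handle 0.88 [328.6, 227.0] [0.7959 0.0663 0.3155]
cover_handle 0.61 [241.5, 153.4] [ 0.5305 -0.1856  0.3155]
cover 0.98 [276.5, 254.5] [ 0.5292 -0.1914  0.2855]
cover 0.67 [86.9, 199.2] [ 0.5539 -0.0916  0.2855]
cover 0.81 [239.5, 162.1] [ 0.5271 -0.1947  0.2855]
cover 0.78 [326.3, 232.8] [0.7811 0.0617 0.2855]
gap 0.94 [243.2, 182.8] [ 0.5266 -0.1903  0.217 ]
bolt_axis 0.86 [247.7, 195.4] [ 0.5415 -0.1763  0.185 ]
```

View pics/w3.png

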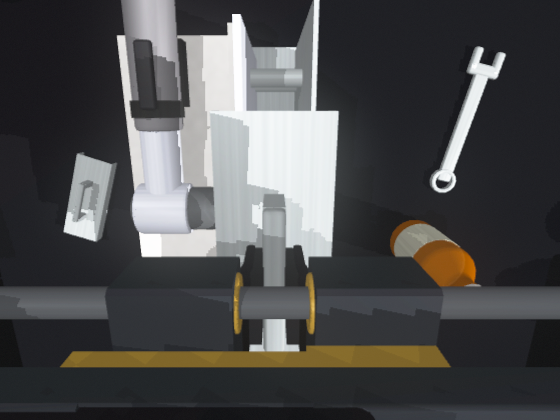

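The cover is held flat and clear of the gap, with the bar gripped at 9 mm opening. I'm carrying it above the rail.

```bash
python3 -m crank '[2,-20,0,0,0,0,1, 4,-35,0,0,0,0,1, 4,-45,0,0,0,0,1, 4,-45,0,0,0,0,1, 4,-45,0,0,0,0,1, 4,-45,0,0,0,0,1, 4,-45,0,0,0,0,1, 4,-45,0,0,0,0,1, 4,-45,0,0,0,0,1, 4,-35,0,0,0,0,1, 3,-25,0,0,0,-1.5,1, 0,-19,0,0,0,-2,1]' 45
python3 -m crank '[0,0,0,0,0,0,1, 0,0,0,0,0,0,1, 0,0,0,0,0,0,1]' 45
python3 - <<'E'
from h import *
np.set_printoptions(precision=4,suppress=True)
w=shot('wrist','w4.png');s=shot('scene','s4.png');t=shot('top','t4.png')
pos,r=tool();o=env.get_obs();print(pos,r.as_matrix()[:2,:2].tolist(),o['force'],o['opening'],o['t'])
for l,z in (('cover_handle',pos[2]+.019),('cover',pos[2]-.011),('rail_top',.15),('gap',.217),('bolt_axis',.185)):
    for n,p in(('w',w),('s',s),('t',t)):
        for d in env.spot_point(p,l)[:2]: print(n,l,round(d['p'],2),d['at'],atz(p,d['at'],z))
im=np.vstack([np.hstack([w['frame'],]),]); 
cv2.imwrite('pics/c4.png',np.hstack([cv2.resize(w['frame'],(400,300)),cv2.resize(t['frame'][130:310,90:330],(400,300))])[:,:,::-1])
E
```

```text
t: 8.05
ee_pos: [0.541, 0.2624, 0.297]
ee_rot: [0.0, 0.998, 0.063, -0.0]
force: [-0.0, -0.5, -1.8]
opening: 0.104
t: 8.35
ee_pos: [0.5411, 0.2595, 0.2978]
ee_rot: [0.0, 0.998, 0.061, -0.0]
force: [0.6, -0.6, -1.7]
opening: 0.103
[0.5412 0.2595 0.2979] [[0.9926312484968292, 0.1211738462517863], [0.12117379335940621, -0.9926312909120747]] [ 0.2749 -0.1784 -2.2642] 0.10492844532004297 8.5
w cover_handle 0.69 [274.5, 284.7] [0.5408 0.2592 0.3169]
w cover_handle 0.69 [424.7, 239.6] [0.5704 0.1967 0.3169]
s cover_handle 0.73 [329.9, 228.2] [0.8008 0.0693 0.3169]
s cover_handle 0.61 [414.3, 169.6] [0.5539 0.259  0.3169]
t cover_handle 0.73 [114.8, 210.7] [0.5428 0.2574 0.3169]
t cover_handle 0.69 [223.4, 251.5] [0.4583 0.0325 0.3169]
w cover 0.92 [415.0, 235.7] [0.5622 0.1871 0.2869]
w cover 0.78 [279.1, 251.5] [0.5446 0.2571 0.2869]
s cover 0.94 [408.3, 177.2] [0.5441 0.2503 0.2869]
s cover 0.56 [325.4, 231.3] [0.778  0.0594 0.2869]
t cover 0.89 [220.8, 249.6] [0.4641 0.0403 0.2869]
t cover 0.74 [312.0, 320.1] [ 0.3172 -0.1508  0.2869]
s rail_top 0.59 [403.6, 219.2] [0.5455 0.2602 0.15  ]
t rail_top 0.79 [133.4, 219.4] [0.5448 0.2596 0.15  ]
t rail_top 0.15 [320.8, 223.2] [ 0.5357 -0.1866  0.15  ]
s gap 0.64 [243.9, 181.7] [ 0.5211 -0.1896  0.217 ]
t gap 0.74 [325.0, 224.1] [ 0.526  -0.1889  0.217 ]
t bolt_axis 0.83 [319.6, 221.2] [ 0.5364 -0.1801  0.185 ]
```

View pics/c4.png

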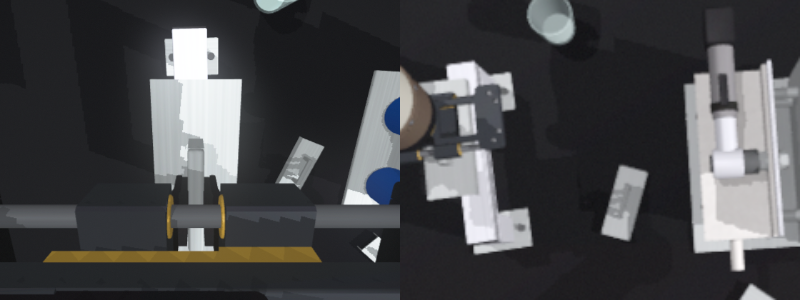

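The wrist view shows the cover over the rail. The rail's end pokes out ahead of it at about columns 172–207 of the 400-wide picture, and the two are parallel. I'm lowering it to just above the rail and taking one close check.

```bash
python3 -m crank '[0,-0.5,10,0,0,0,1, 0,0,20,0,0,0,1, 0,0,25,0,0,0,1, 0,0,25,0,0,0,1, 0,0,20,0,0,0,1, 0,0,5,0,0,0,1, 0,0,0,0,0,0,1, 0,0,0,0,0,0,1]' 45
python3 - <<'E'
from h import *
np.set_printoptions(precision=4,suppress=True)
w=shot('wrist','w5.png');s=shot('scene','s5.png')
pos,r=tool();o=env.get_obs();print(pos,o['force'],o['opening'],o['t'])
M=r.as_matrix()
for dx in(-.08,.08):
  for dy in(-.03,.03): print('cover corner px',proj(s,pos+M@[dx,dy,.029]))
for a in(-.13,.13):
  for b in(-.02,.02): 
    c,sn=np.cos(np.radians(7)),np.sin(np.radians(7)); X=[.543+a*c-b*sn,.2602+a*sn+b*c,.15]; print('rail',proj(w,X),proj(s,X))
cv2.imwrite('pics/c5.png',np.hstack([cv2.resize(w['frame'],(400,300)),cv2.resize(s['frame'][130:310,300:540],(400,300))])[:,:,::-1])
E
```

```text
t: 10.05
ee_pos: [0.5417, 0.2613, 0.1936]
ee_rot: [-0.0, 0.998, 0.061, 0.001]
force: [0.1, 0.1, -1.5]
opening: 0.106
[0.5417 0.2614 0.194 ] [ 0.3831 -0.141  -1.5963] 0.10139920492932063 10.15
cover corner px [410.031  196.6209]
cover corner px [388.9496 196.5071]
cover corner px [422.7565 233.9618]
cover corner px [399.118  233.7432]
rail [302.8168 402.1898] [388.519  190.6572]
rail [247.9229 402.1526] [402.018 190.742]
rail [314.7444   0.1211] [405.3428 252.0402]
rail [238.2794   0.0251] [421.5774 252.2446]
```

View pics/c5.png

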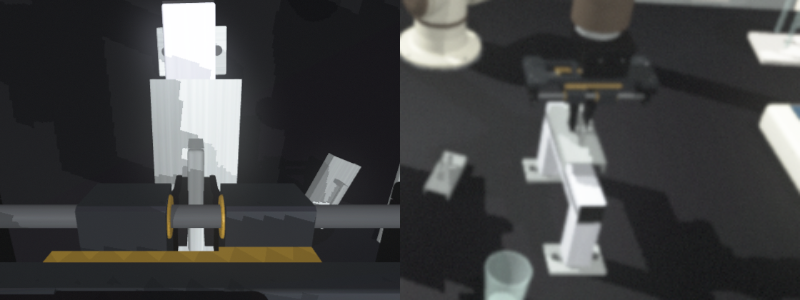

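The wrist view shows the rail about 10 px to the left of my prediction. I'll measure its edges in the tool frame from the wrist picture.

```bash
python3 - <<'E'
from h import *
np.set_printoptions(precision=4,suppress=True)
w=shot('wrist'); g=w['frame'].mean(2)
pos,r=tool();print(pos)
for v in range(12,150,12):
    row=g[v,205:340]; b=np.where(row>225)[0]+205
    if len(b)<5: continue
    d=np.diff(cv2.GaussianBlur(g[v:v+1],(5,1),0)[0]); 
    l,rr=205+np.argmax(d[205:250]),270+np.argmin(d[270:340])
    q=[r.inv().apply(atz(w,(u,v),.15)-pos)*1000 for u in(l,rr)]
    print(v,b[0],b[-1],l,rr,q[0][:2],q[1][:2], 'mid y',(q[0][1]+q[1][1])/2)
# cover front edge corners at its underside/top height in tool frame (top face z = pos-.0085)
for uv in((211,111),(338,111)): print('cover',r.inv().apply(atz(w,uv,pos[2]-.0085)-pos)*1000)
E
```

```text
[0.5416 0.2614 0.1939]
12 228 300 226 301 [125.7396 -25.2896] [125.7424  14.3612] mid y -5.464201006232486
24 228 300 226 301 [120.013  -25.5046] [120.0164  14.4851] mid y -5.509754711230514
36 229 300 227 301 [114.1878 -25.1855] [114.1916  14.6112] mid y -5.287174334008282
48 230 316 219 317 [108.2607 -29.7436] [108.2665  23.4181] mid y -3.1627476892666184
60 230 315 219 316 [102.23   -30.0033] [102.2365  23.0775] mid y -3.4628972148261408
72 231 315 220 316 [ 96.0927 -29.7156] [96.0998 23.283 ] mid y -3.2162912854581
84 223 315 221 316 [ 89.8457 -29.4227] [89.8535 23.4921] mid y -2.9652814546617936
96 224 301 222 316 [ 83.4862 -29.1245] [83.4947 23.705 ] mid y -2.7097486919620675
108 234 300 231 301 [ 77.0118 -24.2834] [77.0188 15.4156] mid y -4.433878273115205
120 253 337 209 338 [ 70.4155 -37.0977] [70.4294 36.7319] mid y -0.18289016226569288
132 252 336 210 337 [ 63.6992 -36.8623] [63.7141 36.4958] mid y -0.18326226608978757
144 253 335 210 336 [ 56.8573 -37.2056] [56.8733 36.2552] mid y -0.4751974329123385
cover [ 75.5768 -29.6095   8.711 ]
cover [75.5874 30.1853  8.6346]
```

The rail's midline is 2.8 mm toward tool −y, turned by −1.2°, and its measured width of 39.7 mm is right. I'm correcting for that and seating the cover.

```bash
python3 -m crank '[0,-3,0,0,0,-1.2,1, 0,0,0,0,0,0,1, 0,0,8,0,0,0,1, 0,0,8,0,0,0,1, 0,0,8,0,0,0,1, 0,0,4,0,0,0,1, 0,0,2,0,0,0,1, 0,0,0,0,0,0,1]' 45
python3 -m crank '[0,0,1,0,0,0,1, 0,0,1,0,0,0,1, 0,0,1,0,0,0,1, 0,0,0,0,0,0,1]' 45
```

```text
t: 11.0
ee_pos: [0.5406, 0.2638, 0.1621]
ee_rot: [0.0, 0.997, 0.072, -0.0]
force: [-0.3, -1.1, -1.6]
opening: 0.108
t: 11.4
ee_pos: [0.5408, 0.2641, 0.1605]
ee_rot: [-0.0, 0.997, 0.072, 0.001]
force: [-1.9, -0.3, 3.7]
opening: 0.108
```

Contact came at TCP z 0.1605, where I expected it, with the vertical force changing from −1.6 to +3.7 N. I'm releasing, then rising.

```bash
python3 -m crank '[0,0,-0.5,0,0,0,0.85, 0,0,0,0,0,0,0.7, 0,0,0,0,0,0,0.4, 0,0,0,0,0,0,0.4, 0,0,0,0,0,0,0.4]' 20
python3 -m crank '[0,0,-8,0,0,0,0.4, 0,0,-15,0,0,0,0.4, 0,0,-30,0,0,0,0.4, 0,0,-40,0,0,0,0.4, 0,0,-45,0,0,0,0.4, 0,0,0,0,0,0,0.4]'
python3 - <<'E'
from h import *
np.set_printoptions(precision=4,suppress=True)
w=shot('wrist','w6.png');s=shot('scene','s6.png')
pos,r=tool();o=env.get_obs();print(pos,r.as_matrix()[:2,:2].tolist(),o['force'],o['opening'],o['t'])
for n,p in(('w',w),('s',s)):
  for l,z in(('cover_handle',.18),('cover',.15)):
    for d in env.spot_point(p,l)[:2]: print(n,l,round(d['p'],2),d['at'],atz(p,d['at'],z))
cv2.imwrite('pics/c6.png',np.hstack([cv2.resize(w['frame'],(400,300)),cv2.resize(s['frame'][160:310,330:530],(400,300))])[:,:,::-1])
E
```

```text
t: 11.9
ee_pos: [0.5407, 0.2639, 0.1599]
ee_rot: [0.0, 0.997, 0.072, -0.0]
force: [-0.1, 0.5, 0.7]
opening: 0.428
t: 12.5
ee_pos: [0.5437, 0.2653, 0.3068]
ee_rot: [-0.003, 0.997, 0.072, 0.007]
force: [-0.1, 0.3, 0.5]
opening: 0.602
[0.5409 0.2643 0.3001] [[0.989703594773958, 0.14310317446418822], [0.14309514544307614, -0.9897048988878246]] [-0.109   0.0632 -0.8809] 0.5996799971465258 12.6
w cover_handle 0.77 [424.9, 245.8] [0.5252 0.1282 0.18  ]
w cover_handle 0.66 [272.4, 210.6] [0.5375 0.2662 0.18  ]
w cover 0.96 [278.6, 198.0] [0.5423 0.2612 0.15  ]
w cover 0.56 [421.0, 243.2] [0.5177 0.1174 0.15  ]
s cover_handle 0.72 [408.6, 209.6] [0.5396 0.269  0.18  ]
s cover_handle 0.55 [329.4, 226.4] [0.6377 0.0628 0.18  ]
s cover 0.83 [327.8, 230.9] [0.622  0.0588 0.15  ]
s cover 0.62 [245.3, 184.3] [ 0.4409 -0.2104  0.15  ]
```

View pics/c6.png

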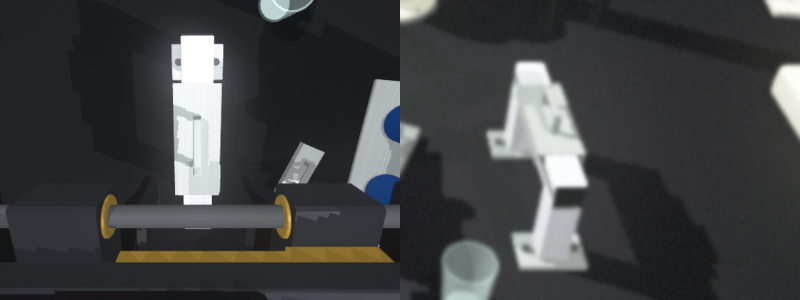

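The cover sits astride the rail near its middle, flat and released; the rail is visible beyond both of its ends. Next I'm going above the gap and turning the jaws 94.7° so they close along the bracket.

```bash
python3 -m crank '[-5,25,0,0,0,0,0.4, -8,45,0,0,0,0,0.4, -8,47,0,0,0,0,0.4, -8,47,0,0,0,0,0.4, -8,47,0,0,0,0,0.4, -8,47,0,0,0,0,0.4, -8,47,0,0,0,0,0.4, -8,47,0,0,0,0,0.4, -8,46,0,0,0,0,0.4, -7,30,0,0,0,0,0.4, 0,23,0,0,0,0,0.4, 0,0,0,0,0,0,0.4]'
python3 -m crank '[0,0,0,0,0,7.9,0.4, 0,0,0,0,0,7.9,0.4, 0,0,0,0,0,7.9,0.4, 0,0,0,0,0,7.9,0.4, 0,0,0,0,0,7.9,0.4, 0,0,0,0,0,7.9,0.4, 0,0,0,0,0,7.9,0.4, 0,0,0,0,0,7.9,0.4, 0,0,0,0,0,7.9,0.4, 0,0,0,0,0,7.9,0.4, 0,0,0,0,0,7.9,0.4, 0,0,0,0,0,7.8,0.4]'
python3 -m crank '[0,0,0,0,0,0,0.4, 0,0,0,0,0,0,0.4]'
python3 - <<'E'
from h import *
np.set_printoptions(precision=4,suppress=True)
w=shot('wrist','w7.png');t=shot('top','t7.png')
pos,r=tool();o=env.get_obs();print(pos,r.as_matrix()[:2,:2].tolist(),o['force'],o['opening'],o['t'],o['joint_pos'])
for n,p in(('w',w),('t',t)):
  for l,z in(('gap',.217),('bolt_axis',.185),('bolt',.185)):
    for d in env.spot_point(p,l)[:2]: print(n,l,round(d['p'],2),d['at'],atz(p,d['at'],z))
E
```

```text
t: 14.0
ee_pos: [0.5295, -0.1957, 0.2965]
ee_rot: [-0.0, 0.998, 0.07, -0.001]
force: [0.1, 0.0, -0.3]
opening: 0.598
t: 15.2
ee_pos: [0.5298, -0.1924, 0.2972]
ee_rot: [0.001, 0.727, -0.687, -0.001]
force: [0.1, 0.5, 0.5]
opening: 0.603
t: 15.4
ee_pos: [0.5299, -0.1927, 0.2975]
ee_rot: [0.0, 0.73, -0.684, -0.0]
force: [-0.2, -0.4, 1.2]
opening: 0.598
[ 0.53   -0.193   0.2978] [[0.06399100432460103, -0.9979503263102963], [-0.9979504692847144, -0.06399105492244228]] [ 0.5512 -0.4158  0.6717] 0.601581573663466 15.5 [-0.0619  0.237  -0.0157 -0.     -1.3187  0.126 ]
w gap 0.58 [277.8, 219.1] [ 0.5271 -0.1919  0.217 ]
w bolt 0.85 [275.5, 221.8] [ 0.5277 -0.1793  0.185 ]
t gap 0.76 [325.9, 226.0] [ 0.5217 -0.1909  0.217 ]
t bolt_axis 0.81 [318.5, 222.7] [ 0.5329 -0.1775  0.185 ]
t bolt 0.49 [321.3, 229.4] [ 0.5172 -0.1838  0.185 ]
```

View pics/w7.png

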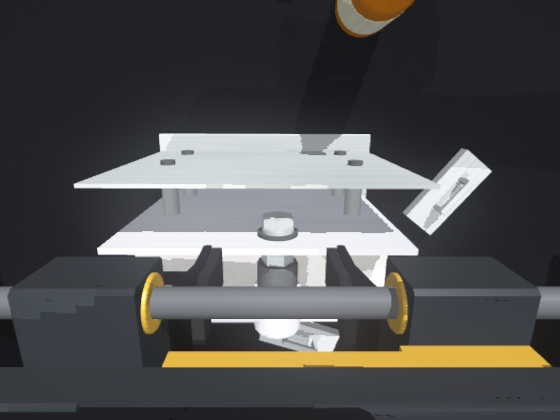

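The wrist view shows the bolt head at (277,221) and its washer at (277,233). The bracket's top edge is at about row 245 and the panel's at about row 185. I'll measure those edges and the bolt in the tool frame.

```bash
python3 - <<'E'
from h import *
np.set_printoptions(precision=1,suppress=True)
w=shot('wrist'); g=w['frame'].mean(2)
pos,r=tool()
T=lambda uv,z: r.inv().apply(atz(w,uv,z)-pos)*1000
for u in(150,190,230,330,360):
    c=np.convolve(g[:,u],[.25,.5,.25],'same'); d=np.diff(c)
    v=[i for i in range(150,270) if abs(d[i])>6 and abs(d[i])==max(abs(d[i-3:i+4]))]
    print(u,[(i,round(d[i]),round(T((u,i+.5),.217)[0],1)) for i in v])
for o in env.outline_of(w,'bolt')[:2]: print(o['p'],o['extent'])
big=cv2.resize(w['frame'][180:262,230:330],(800,656),interpolation=cv2.INTER_CUBIC)[:600]
cv2.imwrite('pics/b8.png',big[:,:,::-1])
for uv in((258,222),(277,222),(296,222)): print(uv,T(uv,.185))
for x in (0,): pass
# where pads (grasp pt at z .185) would project
print(T((262,212),.185),T((293,212),.185),T((258,233),.185),T((298,233),.185))
E
```

```text
150 [(155, 68, np.float64(45.1)), (189, -73, np.float64(20.9)), (207, 36, np.float64(7.6)), (231, 44, np.float64(-10.8)), (256, -66, np.float64(-30.7))]
190 [(150, -40, np.float64(48.5)), (154, 36, np.float64(45.8)), (184, 17, np.float64(24.6)), (188, -37, np.float64(21.7)), (232, 42, np.float64(-11.6)), (258, -22, np.float64(-32.4)), (267, -44, np.float64(-39.8))]
230 [(184, 16, np.float64(24.6)), (188, -38, np.float64(21.7)), (232, 42, np.float64(-11.6)), (255, -9, np.float64(-29.9)), (261, -20, np.float64(-34.8))]
330 [(188, -23, np.float64(21.7)), (231, 42, np.float64(-10.8)), (247, -63, np.float64(-23.4))]
360 [(159, -36, np.float64(42.3)), (165, 42, np.float64(38.1)), (188, -27, np.float64(21.7)), (232, 42, np.float64(-11.6)), (255, -22, np.float64(-29.9))]
(258, 222) [-13.8 -13.4 113.1]
(277, 222) [-13.8   2.4 113.1]
(296, 222) [-13.8  18.1 113.1]
[ -5.2 -10.  113.1] [ -5.2  15.5 113.1] [-23.5 -13.5 113.1] [-23.5  20.  113.1]
```

View pics/b8.png

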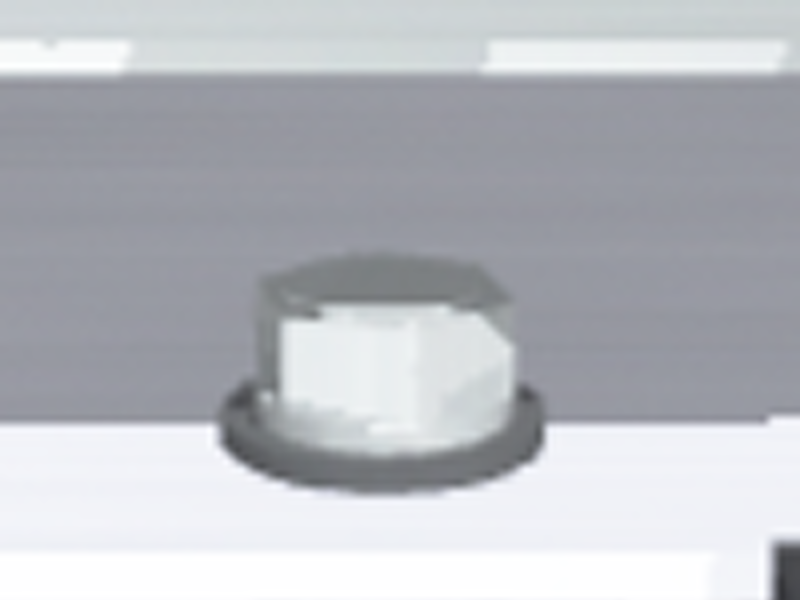

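The wrist measurement is consistent. The panel's front edge is at +21.6 mm and the bracket's rear edge at −24.5 mm in tool x, giving a 46 mm gap. The bolt is at tool x −13.8 mm and y +3 mm, and the washer measures 33.5 mm. I'll centre the jaws 18 mm behind the bracket, which clears the washers, descend partway and re-check.

```bash
python3 -m crank '[-6.4,3,0,0,0,0,0.4, 0,0,20,0,0,0,0.4, 0,0,25,0,0,0,0.4, 0,0,10,0,0,0,0.4, 0,0,0,0,0,0,0.4, 0,0,0,0,0,0,0.4]' 
python3 - <<'E'
from h import *
np.set_printoptions(precision=1,suppress=True)
w=shot('wrist'); g=w['frame'].mean(2)
pos,r=tool(); print(pos*1000,r.as_matrix()*100)
T=lambda uv,z: r.inv().apply(atz(w,uv,z)-pos)*1000
for u in(230,330):
    c=np.convolve(g[:,u],[.25,.5,.25],'same'); d=np.diff(c)
    v=[i for i in range(120,275) if abs(d[i])>6 and abs(d[i])==max(abs(d[i-3:i+4]))]
    print(u,[(i,round(d[i]),round(T((u,i+.5),.217)[0],1)) for i in v])
for d in env.spot_point(w,'bolt')[:2]: print(d['p'],d['at'],T(d['at'],.185))
b=[d for d in env.outline_of(w,'bolt')[:2]]
for d in b:
    l,t,W,H=d['extent']; print(d['p'],d['extent'],T((l,t+H*.4),.185),T((l+W,t+H*.4),.185))
cv2.imwrite('pics/w9.png',w['frame'][:,:,::-1])
E
```

```text
t: 16.5
ee_pos: [0.5271, -0.1872, 0.244]
ee_rot: [-0.0, 0.729, -0.685, 0.001]
force: [0.2, -0.3, 0.7]
opening: 0.598
[ 527.4 -187.3  244.4] [[   6.2  -99.8    0.2]
 [ -99.8   -6.2   -0.1]
 [   0.1   -0.2 -100. ]]
230 [(131, 86, np.float64(64.5)), (199, -26, np.float64(27.4)), (250, 42, np.float64(-3.3))]
330 [(131, 47, np.float64(64.6)), (148, 32, np.float64(55.6)), (155, 39, np.float64(51.9)), (199, -20, np.float64(27.4)), (247, -29, np.float64(-1.4))]
0.82 [278.6, 238.1] [-7.6  3.3 59.4]
0.79 [249.5, 225.2, 49.5, 40.8] [-10.1 -16.4  59.4] [-10.1  17.1  59.3]
```

View pics/w9.png

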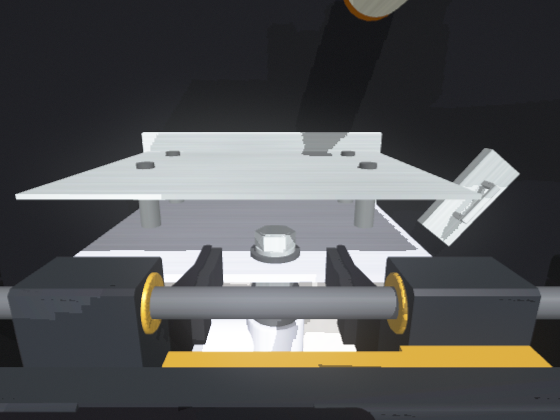

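The second look agrees: the panel edge is at +27.4 mm, the bolt at −7.6 mm, and the washer is centred within 0.4 mm. I'm descending to bolt height.

```bash
python3 -m crank '[-0.5,0.3,15,0,0,0,0.4, 0,0,18,0,0,0,0.4, 0,0,18,0,0,0,0.4, 0,0,15,0,0,0,0.4, 0,0,9,0,0,0,0.4, 0,0,3.5,0,0,0,0.4, 0,0,0,0,0,0,0.4, 0,0,0,0,0,0,0.4]' 45
python3 -c "
from h import *
o=env.get_obs();print(o['force'],o['wrist_torque'],tool()[0])"
```

```text
t: 17.45
ee_pos: [0.5269, -0.1868, 0.1655]
ee_rot: [-0.0, 0.729, -0.685, 0.001]
force: [-0.1, -0.2, 0.8]
opening: 0.597
[-0.11538942 -0.23834582  0.77792428] [ 0.14223019 -0.0388772   0.03572473] [ 0.52690922 -0.1867514   0.16546321]
```

There was no contact on the way down, so I'm closing on the head.

```bash
python3 -m crank '[0,0,0,0,0,0,0.65, 0,0,0,0,0,0,0.75, 0,0,0,0,0,0,1, 0,0,0,0,0,0,1, 0,0,0,0,0,0,1, 0,0,0,0,0,0,1, 0,0,0,0,0,0,1, 0,0,0,0,0,0,1, 0,0,0,0,0,0,1]' 45
python3 -c "
from h import *
o=env.get_obs();print(o['force'],o['wrist_torque'],tool()[0],o['opening']*87)"
```

```text
t: 18.35
ee_pos: [0.5265, -0.1866, 0.1647]
ee_rot: [-0.0, 0.729, -0.685, 0.0]
force: [1.0, 0.4, 0.2]
opening: 0.261
[1.00097217 0.44700075 0.23501629] [ 0.20460182 -0.23052758 -0.03013005] [ 0.52645843 -0.18662908  0.16468118] 22.695338033481182
```

The opening is 22.7 mm. The 10 mm bar read 9.1 mm earlier, so this matches 24 mm across the flats and not the washers or corners. Holding for over 9 s.

```bash

python3 -m crank '[0,0,0,0,0,0,1, 0,0,0,0,0,0,1, 0,0,0,0,0,0,1, 0,0,0,0,0,0,1, 0,0,0,0,0,0,1, 0,0,0,0,0,0,1, 0,0,0,0,0,0,1, 0,0,0,0,0,0,1, 0,0,0,0,0,0,1, 0,0,0,0,0,0,1, 0,0,0,0,0,0,1, 0,0,0,0,0,0,1]' 45
python3 -m crank '[0,0,0,0,0,0,1, 0,0,0,0,0,0,1, 0,0,0,0,0,0,1, 0,0,0,0,0,0,1, 0,0,0,0,0,0,1, 0,0,0,0,0,0,1, 0,0,0,0,0,0,1, 0,0,0,0,0,0,1, 0,0,0,0,0,0,1, 0,0,0,0,0,0,1, 0,0,0,0,0,0,1, 0,0,0,0,0,0,1]' 45
python3 -m crank '[0,0,0,0,0,0,1, 0,0,0,0,0,0,1, 0,0,0,0,0,0,1, 0,0,0,0,0,0,1, 0,0,0,0,0,0,1, 0,0,0,0,0,0,1, 0,0,0,0,0,0,1, 0,0,0,0,0,0,1, 0,0,0,0,0,0,1, 0,0,0,0,0,0,1, 0,0,0,0,0,0,1, 0,0,0,0,0,0,1]' 45
python3 -m crank '[0,0,0,0,0,0,1, 0,0,0,0,0,0,1, 0,0,0,0,0,0,1, 0,0,0,0,0,0,1, 0,0,0,0,0,0,1, 0,0,0,0,0,0,1, 0,0,0,0,0,0,1, 0,0,0,0,0,0,1, 0,0,0,0,0,0,1, 0,0,0,0,0,0,1, 0,0,0,0,0,0,1, 0,0,0,0,0,0,1]' 45
python3 -m crank '[0,0,0,0,0,0,1, 0,0,0,0,0,0,1, 0,0,0,0,0,0,1, 0,0,0,0,0,0,1, 0,0,0,0,0,0,1, 0,0,0,0,0,0,1, 0,0,0,0,0,0,1, 0,0,0,0,0,0,1, 0,0,0,0,0,0,1, 0,0,0,0,0,0,1, 0,0,0,0,0,0,1, 0,0,0,0,0,0,1]' 45
python3 -m crank '[0,0,0,0,0,0,1, 0,0,0,0,0,0,1, 0,0,0,0,0,0,1, 0,0,0,0,0,0,1, 0,0,0,0,0,0,1, 0,0,0,0,0,0,1, 0,0,0,0,0,0,1, 0,0,0,0,0,0,1, 0,0,0,0,0,0,1, 0,0,0,0,0,0,1, 0,0,0,0,0,0,1, 0,0,0,0,0,0,1]' 45
python3 -m crank '[0,0,0,0,0,0,1, 0,0,0,0,0,0,1, 0,0,0,0,0,0,1, 0,0,0,0,0,0,1, 0,0,0,0,0,0,1, 0,0,0,0,0,0,1, 0,0,0,0,0,0,1, 0,0,0,0,0,0,1, 0,0,0,0,0,0,1, 0,0,0,0,0,0,1, 0,0,0,0,0,0,1, 0,0,0,0,0,0,1]' 45
python3 -m crank '[0,0,0,0,0,0,1, 0,0,0,0,0,0,1, 0,0,0,0,0,0,1, 0,0,0,0,0,0,1, 0,0,0,0,0,0,1, 0,0,0,0,0,0,1, 0,0,0,0,0,0,1, 0,0,0,0,0,0,1, 0,0,0,0,0,0,1, 0,0,0,0,0,0,1, 0,0,0,0,0,0,1, 0,0,0,0,0,0,1]' 45
python3 - <<'E'
from h import *
w=shot('wrist');s=shot('scene')
o=env.get_obs();print(o['force'],o['wrist_torque'],tool()[0],o['opening']*87)
for d in env.spot_point(s,'cover_handle')[:2]: print(d['p'],d['at'],atz(s,d['at'],.18))
for l in('beaker','bottle','wrench'): print(l,[d['at'] for d in env.spot_point(s,l)[:1]])
cv2.imwrite('pics/c10.png',np.hstack([cv2.resize(w['frame'],(400,300)),cv2.resize(s['frame'][150:330,230:470],(400,300))])[:,:,::-1])
E
```

```text
t: 19.55
ee_pos: [0.5264, -0.1866, 0.1647]
ee_rot: [-0.0, 0.729, -0.685, 0.0]
force: [1.4, 0.1, 0.9]
opening: 0.262
t: 20.75
ee_pos: [0.5264, -0.1866, 0.1646]
ee_rot: [-0.0, 0.729, -0.685, 0.0]
force: [1.2, -0.2, 1.1]
opening: 0.264
t: 21.95
ee_pos: [0.5264, -0.1866, 0.1646]
ee_rot: [-0.0, 0.729, -0.685, 0.0]
force: [2.8, 0.0, 2.0]
opening: 0.262
t: 23.15
ee_pos: [0.5263, -0.1866, 0.1646]
ee_rot: [-0.0, 0.729, -0.685, 0.0]
force: [3.8, -0.1, 2.1]
opening: 0.261
t: 24.35
ee_pos: [0.5264, -0.1866, 0.1646]
ee_rot: [-0.0, 0.729, -0.685, 0.0]
force: [4.2, 0.2, 2.7]
opening: 0.257
t: 25.55
ee_pos: [0.5264, -0.1866, 0.1646]
ee_rot: [-0.0, 0.729, -0.685, 0.0]
force: [4.0, 0.1, 2.3]
opening: 0.263
t: 26.75
ee_pos: [0.5263, -0.1866, 0.1646]
ee_rot: [-0.0, 0.729, -0.685, 0.0]
force: [4.6, 0.5, 3.2]
opening: 0.264
t: 27.95
ee_pos: [0.5263, -0.1866, 0.1646]
ee_rot: [-0.0, 0.729, -0.685, 0.0]
force: [4.4, 0.6, 2.7]
opening: 0.267
[4.97822679 0.45759748 2.47072923] [ 0.06836553 -1.45951105 -0.02343358] [ 0.52631496 -0.18661701  0.16457611] 22.749473479833828
0.98 [403.8, 209.5] [0.54088877 0.25630263 0.18      ]
0.57 [328.5, 228.3] [0.64547518 0.06104632 0.18      ]
beaker [[364.7, 317.2]]
bottle [[195.7, 215.6]]
wrench [[170.6, 249.0]]
```

```bash
python3 -c "
from rig import env
print(env.finish_job(), env.get_obs()['t'], env.get_obs()['opening'])"
```

```text
the job is handed in; nothing more can be done
the job is handed in; nothing more can be done
```

The cover is hung on the rail, the bolt head was held for about 10 s, and I handed the job in at about 28 s (limit 67 s) while still gripping it.

- **Cover:** I lifted the large cover off the gap and set it astride the rail near its middle. It touched down at the expected height, and after I let go the pictures showed it flat with rail visible beyond both ends. The last scene picture still put its handle at about (0.541, 0.256).
- **Bolt:** I gripped the head across two flats at 45 N. The opening stayed at about 22.7 mm throughout, which fits 24 mm flats because the 10 mm handle bar had read 9.1 mm. The side force rose and then levelled off at about 4–5 N, as you would expect with the driver stalled. There is no reading of the thread, so I could not confirm directly that the nut is tight.
- **Left alone:** The networks found the beaker, bottle and wrench within about 3 px of where they started, which is within their noise.
- **Failed or disagreed:** The final picture could not be viewed because the 12-picture limit was reached, so the end state rests on the network results and the force and opening readings. Early top and scene camera estimates of the gap and bolt differed by up to about 20 mm along the bracket. I used the close wrist-camera measurements instead, where the gap came out at 46 mm and the washer at 33.5 mm.

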